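Notch up the curing lamp and slide the jaw model under it

ROBOT

A 7-joint arm with a two-finger parallel gripper is mounted at the origin on the work surface. World frame = base frame: x ahead of the robot, y to its left, z up, the work surface at z = 0. Lengths are in m, angles in rad, forces in N, time in s.
With the tool pointing down it reaches from about 0.35 to 0.775 m from the base axis. Payload 3.1 kg.
Tool frame: the origin (TCP) lies between the finger pads; the fingertips stand 8 mm ahead of it and the grasp point (between the pads) lies 11 mm behind it (finger_overhang is the distance from the TCP to the fingertips, in m); z points along the fingers, y is the line along which they close (so a half turn about z gives the same grasp; the last joint's range is limited). The gripper opens to 85 mm and grips with 20 to 120 N. Pads are 22 mm wide; open, the fingers measure 114 mm over their backs; the gripper's body (76 mm by 85 mm) begins 54 mm behind the grasp point. The pads swing forward as they close: fully open they stand 13 mm farther back than shut.
Start: joints at [-1.185, 0.311, 0.014, 1.512, -0.004, 1.319, -0.027], TCP at [0.228, 0.5, 0.203] pointing down, gripper open.
Joint ranges: [-2.7, 2.7], [-0.3, 1.91], [-1.27, 1.3], [0.12, 2.57], [-1.44, 4.58], [0.2, 2.03], [-3.05, 3.05]. Speed limits (rad/s): [2.79, 2.79, 3.14, 3.14, 3.14, 3.14, 3.14].

INTERFACE

Orientations are given as a unit quaternion [w, x, y, z].
In Python, from bench import get_obs, capture, sign_off, recognise, outline_of, finger_overhang gives the robot as it stands.
- The arm moves only by the tool carry_out, never from a script. Its argument "plan" is a list of rows, each an object with "linear": the shift along the tool's x, y, z in units of 400 mm (1.0 is 400 mm), a list of three; "angular": the turn, a rotation vector about the tool's x, y, z in units of 1.5 rad (1.0 is 1.5 rad), a list of three. In form: [{"linear": [tx, ty, tz], "angular": [rx, ry, rz]}, ...]. A call has 1 to 10 rows; each row is the pose to reach, as a shift and turn from the pose commanded when the call began, along the tool's axes at that moment; what a row does not reach only later rows make up. A row lasts 1/12 s, in which the tool goes at most 41.7 mm and 7.16 degrees, less where a joint would pass 70% of its speed; a pose out of reach is approached as far as the arm can. A call with a number of a shift or a turn outside -1 to 1 is refused whole. A call with a gripper value outside its range is refused whole. "fingers" is the closure, from 0 (fully open) to 1 (shut), set as the call begins (left out, the last holds). The fingers move at their own pace and stop on an object; "squeeze" is the grip in N (left out, the last holds). Time passes only in rows, so rows that repeat a pose let the fingers close. It gives the time, the measured TCP pose, the force, the opening and the grip force at its end, in the units of the state.
- get_obs(): the state, without advancing time (a new reading comes with each control period).
- capture(name): name is "scene" or "top"; returns a dict with "image" (420x560x3 uint8, red, green, blue), "K" (3x3 intrinsics, pixels), "dist" ([k1, k2, p1, p2, k3] as OpenCV has them; the pictures are not rectified), "view" (4x4, takes a point from world to camera coordinates). Camera axes: x right, y down, z forward; pixel columns grow to the right and rows downward; lengths in m; the calibration is good to about 2 mm. A picture is of the moment at which its call begins. There is no depth.
- sign_off(): hands the job in; it is judged then, once.
Trained networks look in a picture, given as the dict that the camera call returned (one of the last four; its "shot" number tells which), for a name from the list of things; names that differ only in an ending like _2 or _b are one class to them, and where a whole thing is asked for, a point or a joint stands for the part that bears it (a point fixed in the world has none). Each returns a list of dicts, best first, with "conf" (0 to 1); they miss things now and then, are a little off and sometimes report something else, mostly with a low value. They report only what shows in the picture. A call takes as long as a camera call. They do not tell look-alikes from the thing itself.
- recognise(picture, query): "xy" ([column, row] in pixels, amid what is visible of it).
- outline_of(picture, query): "pixels" (420x560 bool, what is visible of it) and "xy" ([column, row] in pixels, amid what is visible of it).
The state is a dict: "clock": time; "qpos": joint angles; "joint_vel": joint speeds; "joint_torque": joint torques, N m; "position": TCP position; "tcp_rot": TCP orientation; "force": force on the tool from outside, world axes, zero at the start; "moment": the same for the moment, N m; "opening": opening from 0.0 (shut) to 1.0 (fully open); "finger_force": force on a finger pad.
Only numpy, scipy, OpenCV 4.12 (cv2) and the standard library are available. Lean on these libraries where they do the work, as an engineer would, in place of code of your own. Each camera call takes 0.05 s, during which the arm holds its last target. There are 200 camera calls.

TASK

The curing lamp is parked too low on its column: lift it by its handle until its pawl catches in the notch and it stays up by itself, feeling for the spring buffer just above the notch and never ramming it. Then bring the tray with the plaster jaw under the lamp, its jaw end square against the middle of the stand's foot so that the jaw is centred under the lens, flat on the bench, and let go. Leave the other things on the bench where they are.

Things in the scene. Friction and masses are not known exactly. Their poses are not given: they have to be found in the camera images.
- stand: curing-lamp stand fixed to the bench: white foot, square aluminium column. Origin: light spot on the bench under the lens centre. x: from spot back to the column (away from robot, within 20 deg), y left. Foot block 110 mm wide, 30 high, flat front face at x +37 mm; column 50 x 50 mm, front at x +75, top at 308 mm. Before and beside the foot only bench.
- lamp_handle (a point): centre of the lamp's handle, a steel bar 12 (stand y) x 14 (z) x 66 mm (stand x) on end posts over the white head: 33 mm of air under it, 50 mm clear between posts. 5 mm in front of the spot, 80 mm above the head's underside. Frame parallel to the stand's. Head 75 (x) x 90 (y) x 40 mm, reaching 40 mm in front of the spot.
- lamp (a joint): height of the lamp carriage on the column, m: 0 parked at the bottom (head underside 35 mm above the bench, too low for the jaw), grows upwards. Weighs 4 to 7 N, rubs with about 1 to 2 N, drops when let go unless the pawl holds it.
- pawl (a joint): spring pawl of the carriage, rad; works by itself, hidden in the column but for a small tail on the carriage's left. About 0 while it rubs on the smooth notch bar; 0.35 once sprung out over the notch's ledge. The notch is hidden, its height differs every time: rest height in it 35 to 90 mm of lift, and one must lift 1 to 5 mm past that before the pawl is in.
- buffer (a joint): spring buffer inside the column above the notch, m of compression, 0 untouched. The rising carriage meets it 10 mm above its rest height in the notch, wherever the notch is. 2 N per mm; more than 9 mm (18 N) is ramming it.
- tray: flat grey tray 150 (x) x 66 (y) x 8 mm, rims 12 mm, 0.2 to 0.45 kg, loose on the bench left or right of the stand; carries a fixed plaster jaw on its rear half (62 x 60 mm, top 57 mm above bench) and an upright grip knob at its front, roughly towards the robot. Origin: centre of the underside; x from knob to jaw, rear edge at x +75 mm.
- jaw_point (a point): point on the tray's underside below the middle of the jaw, at tray x +38 mm, 37 mm before the rear edge.
- knob (a point): grip knob of the tray, 24 (x) x 14 (y) mm, from the tray floor (8 mm) up to 50 mm above the bench; this point is on its axis 36 mm above the bench, at tray x -62 mm. The jaw begins 69 mm behind it.
- spare_jaw: bare plaster jaw model without a tray, 62 x 60 x 50 mm; bystander. Origin at the underside. To be left alone.
- cup: paper cup, 76 mm across, 90 mm tall; bystander. Origin at the underside. To be left alone.
- jar: white jar with steel lid, 68 mm across, 70 mm tall; bystander. Origin at the underside. To be left alone.
- vial: amber bottle, 36 mm across, 85 mm tall; bystander. Origin at the underside. To be left alone.
- mouse: black computer mouse, 105 x 60 x 26 mm; bystander. Origin at the underside. To be left alone.
- spatula: mixing spatula lying flat, about 190 mm long; bystander. Origin at the underside. To be left alone.
- pencil: pencil lying flat, 160 mm long, 8 mm thick; bystander. Origin at the underside. To be left alone.
Mind the look-alikes: they are no part of the job. There is more than one size of the tray; the one meant has the size given above.

How it is judged:
On the way:
1. the lamp is up with its pawl in the notch (value of joint pawl above 0.25 rad and value of joint lamp above 0.025 m), for 0.3 s.
At the end, for the whole second after the job is handed in: The lamp rests in the notch by itself (pawl above 0.25 rad, lift above 25 mm, still, off the buffer); the tray lies flat and still on the bench, the jaw's middle within 12 mm of the light spot and the tray within 0.15 rad of square to the stand (all of step 1 and velocity of joint lamp between -0.01 and 0.01 m/s and value of joint buffer below 0.002 m and horizontal distance between jaw_point and stand below 0.012 m and angle between the x axis of tray and the x axis of stand, either way round below 0.15 rad and height (world z) of tray below 0.004 m and angle between tray's own z axis and vertical below 0.05 rad and linear speed of tray below 0.01 m/s); the robot touches nothing.
It fails at once if the spring buffer is rammed: pressed in by more than 9 mm (18 N) (value of joint buffer above 0.009 m).
It fails at once if the tray is tipped by more than 0.5 rad (angle between tray's own z axis and vertical above 0.5 rad).
It fails at once if a bystander is moved by more than 40 mm (distance of any of spare_jaw, cup, jar, vial, mouse, spatula, pencil from where it was at the start of the episode above 0.04 m).
It also fails if it takes over 70 s, if anything falls off the work surface, if the arm or the gripper's body presses on something with over 40 N, if the wrist force passes 120 N, or if a joint passes its speed limit or range.

## Working session

There is one attempt and no reset: what is moved stays moved. The work goes in short steps, Python scripts to look and compute and a tool call to move; the robot and the scene stay as the last step left them, time stands still between calls to the robot, and variables do not carry over. Pictures are saved under pics/ and viewed, at most 10 in all, crops included, and the job is handed in when it is done.

Besides the shell and the picture viewer there is one more tool, called after "Request:" in YAML: its name, and indented under it one key for each argument. carry_out: Moves the arm, as the interface text tells. Its arguments: {"type":"object","properties":{"plan":{"type":"array","items":{"type":"object","properties":{"linear":{"type":"array","items":{"type":"number"}},"angular":{"type":"array","items":{"type":"number"}}}}},"fingers":{"type":"number"},"squeeze":{"type":"number"}},"required":["plan"]}

```bash
mkdir -p pics; cat > h.py <<'E'
import numpy as np, cv2
from bench import *
from scipy.spatial.transform import Rotation as R
def px2w(c,uv,z):
    p=cv2.undistortPoints(np.array([[uv]],float),c["K"],np.array(c["dist"],float))[0,0]
    V=np.array(c["view"]);Rm=V[:3,:3];o=-Rm.T@V[:3,3];d=Rm.T@np.array([p[0],p[1],1.])
    return o+d*(z-o[2])/d[2]
def w2px(c,P):
    V=np.array(c["view"]);P=np.atleast_2d(P).astype(float)
    return cv2.projectPoints(P,cv2.Rodrigues(V[:3,:3])[0],V[:3,3],c["K"],np.array(c["dist"],float))[0][:,0]
def rot(o): 
    q=o["tcp_rot"];return R.from_quat([q[1],q[2],q[3],q[0]])
E
python3 - <<'E'
from h import *
o=get_obs();print({k:np.round(v,3) for k,v in o.items()});print(rot(o).as_matrix().round(3))
ims=[]
for n in("scene","top"):
    c=capture(n);ims.append(c["image"])
    V=np.array(c["view"]);print(n,"cam",(-V[:3,:3].T@V[:3,3]).round(3))
    for q in["stand","lamp_handle","tray","knob","spare_jaw","cup","jar","vial","mouse","spatula","pencil"]:
        z={"lamp_handle":.115,"knob":.05}.get(q,0)
        print(q,[(np.round(d["xy"]),round(d["conf"],2),px2w(c,d["xy"],z)[:2].round(3)) for d in recognise(c,q)[:3]])
    cv2.imwrite(f"pics/{n}.png",cv2.resize(c["image"][:,:,::-1],(800,600)))
E
```

```text
{'clock': np.float64(0.0), 'qpos': array([-1.185,  0.312,  0.014,  1.513, -0.004,  1.319, -0.027]), 'joint_vel': array([-0.001, -0.001,  0.001, -0.001,  0.   ,  0.001, -0.   ]), 'joint_torque': array([-0.0000e+00, -3.7991e+01,  1.4600e-01, -2.3060e+01,  1.2000e-02,
        1.3000e-02, -0.0000e+00]), 'position': array([0.228, 0.5  , 0.202]), 'tcp_rot': array([-0.   ,  0.212,  0.977, -0.001]), 'force': array([-0.075, -0.64 , -0.033]), 'moment': array([0.003, 0.041, 0.015]), 'finger_force': np.float64(0.0), 'opening': np.float64(1.002)}
[[-0.91   0.415 -0.001]
 [ 0.415  0.91  -0.002]
 [-0.    -0.002 -1.   ]]
scene cam [ 1.104 -0.872  0.909]
stand [(array([320., 231.]), 0.85, array([0.596, 0.129])), (array([298., 232.]), 0.27, array([0.547, 0.09 ])), (array([217., 314.]), 0.22, array([ 0.543, -0.283]))]
lamp_handle [(array([299., 238.]), 0.57, array([ 0.632, -0.052])), (array([373., 200.]), 0.38, array([0.719, 0.2  ]))]
tray [(array([142., 295.]), 0.86, array([ 0.344, -0.338])), (array([218., 381.]), 0.86, array([ 0.66 , -0.426])), (array([213., 317.]), 0.73, array([ 0.539, -0.296]))]
kn
[... 903 characters left out ...]
), (array([375., 269.]), 0.53, array([ 0.35 , -0.351]))]
knob [(array([358., 220.]), 0.73, array([ 0.526, -0.279])), (array([372., 268.]), 0.68, array([ 0.354, -0.33 ])), (array([395., 186.]), 0.65, array([ 0.651, -0.417]))]
spare_jaw [(array([210., 218.]), 0.54, array([0.529, 0.259]))]
cup [(array([199., 172.]), 0.9, array([0.701, 0.305]))]
jar [(array([362., 169.]), 0.58, array([ 0.722, -0.306]))]
vial [(array([360., 220.]), 0.36, array([ 0.532, -0.296]))]
mouse [(array([157., 225.]), 0.92, array([0.5  , 0.456]))]
spatula [(array([416., 225.]), 0.91, array([ 0.512, -0.51 ]))]
pencil [(array([359., 219.]), 0.57, array([ 0.534, -0.293])), (array([333., 158.]), 0.56, array([ 0.763, -0.195]))]
```

```bash
python3 - <<'E'
from h import *
c=capture("top");i=c["image"][140:310,245:445,::-1];cv2.imwrite("pics/t2.png",cv2.resize(i,(704,598),interpolation=cv2.INTER_CUBIC))
E
```

```text
(no output)
```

View pics/scene.png

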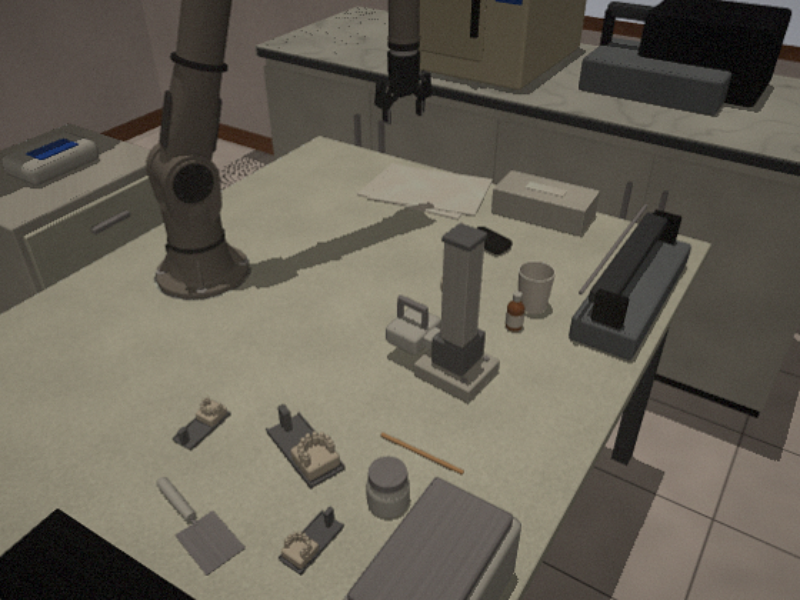

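View pics/t2.png

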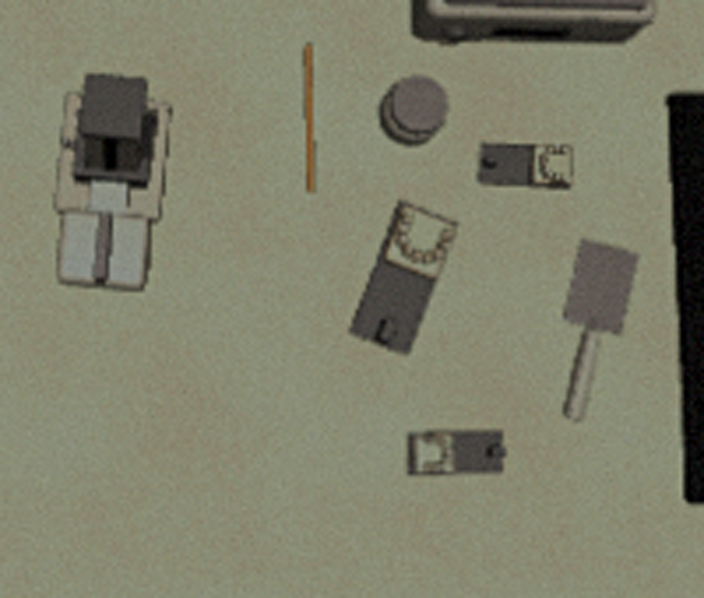

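The top crop shows the stand (foot front edge at about (55–158, 213), handle along (104, 250)). The full-size tray is at (405, 275) with its knob at (385, 330), and there are two smaller look-alike trays at (525, 165) and (455, 452). Next I'll fit the poses by silhouette.

```bash
cat > fit.py <<'E'
from h import *
from scipy.optimize import minimize
def box(x0,x1,y0,y1,z0,z1): return np.array([[x,y,z] for x in(x0,x1) for y in(y0,y1) for z in(z0,z1)])
TRAY=[box(-.075,.075,-.033,.033,0,.012),box(.007,.069,-.03,.03,.008,.055),box(-.074,-.05,-.007,.007,.008,.05)]
def stand(l=0): return [box(.037,.15,-.055,.055,0,.03),box(.075,.125,-.025,.025,.03,.308),box(-.04,.035,-.045,.045,.035+l,.075+l),box(-.038,.028,-.006,.006,.075+l,.122+l)]
def tf(P,p):
    c,s=np.cos(p[2]),np.sin(p[2]);return np.c_[p[0]+c*P[:,0]-s*P[:,1],p[1]+s*P[:,0]+c*P[:,1],P[:,2]]
S=4
def sil(c,boxes,p):
    m=np.zeros((420*S,560*S),np.uint8)
    for b in boxes:
        u=(w2px(c,tf(b,p))+.5)*S
        cv2.fillConvexPoly(m,cv2.convexHull(np.round(u).astype(np.int32)),1)
    return cv2.resize(m.astype(np.float32),(560,420),interpolation=cv2.INTER_AREA)
def getmask(c,q,near,z=0):
    l=outline_of(c,q)
    l=[d for d in l if np.hypot(*(px2w(c,d["xy"],z)[:2]-near))<.09]
    return l[0]["pixels"].astype(np.float32) if l else None
def fit(pairs,boxes,p0):
    def f(v):
        p=np.array(p0)+np.array(v)*[.01,.01,.05]
        return sum(1-np.minimum(m,s).sum()/np.maximum(m,s).sum() for c,m in pairs for s in[sil(c,boxes,p)])
    r=minimize(f,[0,0,0],method="Nelder-Mead",options=dict(initial_simplex=[[0,0,0],[1,0,0],[0,1,0],[0,0,2]],xatol=.02,fatol=1e-4,maxiter=150))
    return np.array(p0)+r.x*[.01,.01,.05],r.fun
E
python3 - <<'E'
from fit import *
cs=[capture("scene"),capture("top")]
pairs=[(c,m) for c in cs for m in[getmask(c,"tray",np.array([.545,-.293]))] if m is not None]
for k in([0,1],[0],[1]): print("tray",k,fit([pairs[i] for i in k if i<len(pairs)],TRAY,[.545,-.29,-.3]))
c=cs[1]
P=lambda x,y:(245+x/3.52-.5+.0,140+y/3.52-.5)
for n,a,z in[("foot L",(55,210),.03),("foot R",(158,217),.03),("headFL",(58,281),.075),("headFR",(143,289),.075),("barback",(107,215),.122),("barfront",(101,283),.122),("trayFL",(349,332),.012),("trayFR",(410,354),.012),("knobtop",(388,326),.05)]:
    print(n,px2w(c,P(*a),z).round(4))
for c in cs[1:]:
    m=getmask(c,"stand",np.array([.63,.02]))
    if m is not None: print(m.sum(), fit([(c,m)],stand(),[.56,.02,0.]))
E
```

```text
tray [0, 1] (array([ 0.53417975, -0.29361213, -0.37486342]), np.float64(0.09176242351531982))
tray [0] (array([ 0.53417975, -0.29361213, -0.37486342]), np.float64(0.09176242351531982))
tray [1] (array([ 0.545, -0.29 , -0.3  ]), np.float64(0.0))
foot L [0.5987 0.0738 0.03  ]
foot R [ 0.5928 -0.0328  0.03  ]
headFL [0.5208 0.0682 0.075 ]
headFR [ 0.5138 -0.0174  0.075 ]
barback [0.5823 0.0196 0.122 ]
barfront [0.515  0.0246 0.122 ]
trayFL [ 0.477  -0.2335  0.012 ]
trayFR [ 0.4546 -0.2975  0.012 ]
knobtop [ 0.481  -0.2688  0.05  ]
1571.0 (array([ 0.56184124,  0.02266187, -0.08208849]), np.float64(0.06492912769317627))
```

```bash
cat > to.py <<'E'
import sys
from h import *
# target TCP x y z, yaw of tool y axis (any half turn)
x,y,z,a=map(float,sys.argv[1:5]);o=get_obs();M=rot(o)
d=M.inv().apply(np.array([x,y,z])-o["position"])/.4
Y=M.as_matrix()[:,1];cur=np.arctan2(Y[1],Y[0]);e=(a-cur+np.pi/2)%np.pi-np.pi/2
T=R.from_matrix(np.c_[[np.sin(a),-np.cos(a),0],[np.cos(a),np.sin(a),0],[0,0,-1]])
best=min((T*R.from_euler("z",k) for k in(0,np.pi)),key=lambda t:(M.inv()*t).magnitude())
print("t",round(float(o["clock"]),2),"lin",d.round(4),"ang",((M.inv()*best).as_rotvec()/1.5).round(4),"F",np.round(o["force"],2),"open",np.round(o["opening"],3),"q7",np.round(o["qpos"][6],2))
E
python3 to.py .553 .023 .20 1.5008
```

```text
Traceback (most recent call last):
  File "to.py", line 7, in <module>
    T=R.from_matrix(np.c_[[np.sin(a),-np.cos(a),0],[np.cos(a),np.sin(a),0],[0,0,-1]])
  File "scipy/spatial/transform/_rotation.pyx", line 1143, in scipy.spatial.transform._rotation.Rotation.from_matrix
ValueError: Non-positive determinant (left-handed or null coordinate frame) in rotation matrix 0: [[ 0.99755126  0.06993918  0.        ]
 [-0.06993918  0.99755126  0.        ]
 [ 0.          0.         -1.        ]].
```

Request:
carry_out:
  plan:
    - {"linear":[-0.62,-0.375,0],"angular":[0,0,-0.239]}
    - {"linear":[-0.62,-0.375,0],"angular":[0,0,-0.239]}
    - {"linear":[-0.62,-0.375,0],"angular":[0,0,-0.239]}
    - {"linear":[-0.62,-0.375,0],"angular":[0,0,-0.239]}
    - {"linear":[-0.62,-0.375,0],"angular":[0,0,-0.239]}
    - {"linear":[-0.62,-0.375,0],"angular":[0,0,-0.239]}
    - {"linear":[-0.62,-0.375,0],"angular":[0,0,-0.239]}
    - {"linear":[-0.62,-0.375,0],"angular":[0,0,-0.239]}
  fingers: 0.3
  squeeze: 40

```text
clock: 2.17
position: [0.3972, 0.252, 0.2038]
tcp_rot: [0.002, 0.042, 0.999, -0.002]
force: [-0.2, -1.2, 0.7]
opening: 0.701
finger_force: 0.0
```

```bash
python3 to.py .553 .023 .20 1.5008
```

```text
Traceback (most recent call last):
  File "to.py", line 7, in <module>
    T=R.from_matrix(np.c_[[np.sin(a),-np.cos(a),0],[np.cos(a),np.sin(a),0],[0,0,-1]])
  File "scipy/spatial/transform/_rotation.pyx", line 1143, in scipy.spatial.transform._rotation.Rotation.from_matrix
ValueError: Non-positive determinant (left-handed or null coordinate frame) in rotation matrix 0: [[ 0.99755126  0.06993918  0.        ]
 [-0.06993918  0.99755126  0.        ]
 [ 0.          0.         -1.        ]].
```

```bash
sed -i 's/\[np.sin(a),-np.cos(a),0\]/[-np.sin(a),np.cos(a),0]/' to.py; python3 to.py .553 .023 .18 1.5008
```

```text
t 2.17 lin [-0.4355 -0.5378  0.0638] ang [-0.0029  0.003  -0.009 ] F [-0.23 -1.24  0.7 ] open 0.701 q7 0.9
```

Request:
carry_out:
  plan:
    - {"linear":[-0.43,-0.535,0.05],"angular":[0,0,-0.005]}
    - {"linear":[-0.43,-0.535,0.05],"angular":[0,0,-0.005]}
    - {"linear":[-0.43,-0.535,0.05],"angular":[0,0,-0.005]}
    - {"linear":[-0.43,-0.535,0.05],"angular":[0,0,-0.005]}
    - {"linear":[-0.43,-0.535,0.05],"angular":[0,0,-0.005]}
    - {"linear":[-0.43,-0.535,0.05],"angular":[0,0,-0.005]}
    - {"linear":[-0.43,-0.535,0.05],"angular":[0,0,-0.005]}
    - {"linear":[-0.43,-0.535,0.05],"angular":[0,0,-0.005]}
    - {"linear":[-0.43,-0.535,0.05],"angular":[0,0,-0.005]}

```text
clock: 2.92
position: [0.5488, 0.0337, 0.1829]
tcp_rot: [-0.0, 0.033, 0.999, -0.0]
force: [-0.7, 1.0, -0.5]
opening: 0.7
finger_force: 0.0
```

```bash
python3 to.py .553 .023 .104 1.5008
```

```text
t 2.92 lin [-0.0124 -0.0259  0.1973] ang [-0.0005 -0.0004  0.0026] F [-0.73  0.98 -0.53] open 0.7 q7 1.51
```

Request:
carry_out:
  plan:
    - {"linear":[0,0,0.08]}
    - {"linear":[0,0,0.14]}
    - {"linear":[0,0,0.197]}
    - {"linear":[0,0,0.197]}
    - {"linear":[0,0,0.197]}

```text
$.plan[0]: bad value
```

```bash
python3 to.py .553 .023 .104 1.5008; python3 - <<'E'
from h import *
c=capture("scene");i=c["image"][190:290,240:370,::-1];cv2.imwrite("pics/s2.png",cv2.resize(i,(780,600),interpolation=cv2.INTER_CUBIC))
E
```

```text
t 2.92 lin [-0.0124 -0.0259  0.1973] ang [-0.0005 -0.0004  0.0026] F [-0.73  0.98 -0.53] open 0.7 q7 1.51
```

View pics/s2.png

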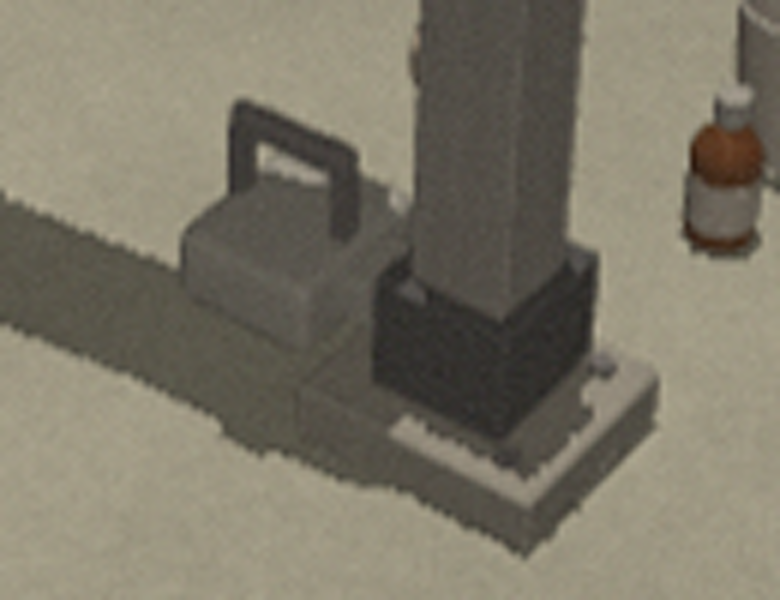

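The image shows the handle bar from crop (240,105) to (355,155), free and upright. The gripper isn't in the crop, so I'll check its projection before going down.

```bash
python3 - <<'E'
from h import *
c=capture("scene");o=get_obs()
print(w2px(c,[o["position"],[.553,.023,.122],[.515,.0246,.122],[.582,.0196,.122]]).round(1))
cv2.imwrite("pics/s3.png",c["image"][60:340,150:450,::-1])
d=capture("top");print(w2px(d,[o["position"]]).round(1));cv2.imwrite("pics/s4.png",cv2.resize(d["image"][120:260,200:340,::-1],(600,600)))
a=cv2.resize(c["image"][90:290,200:400,::-1],(600,600));b=cv2.resize(d["image"][140:280,200:340,::-1],(600,600));cv2.imwrite("pics/s5.png",cv2.resize(np.hstack([a,b]),(800,400)))
E
```

```text
[[289.8 188.9]
 [288.3 211. ]
 [276.8 206.1]
 [297.  215.1]]
[[269.4 208.4]]
```

View pics/s5.png

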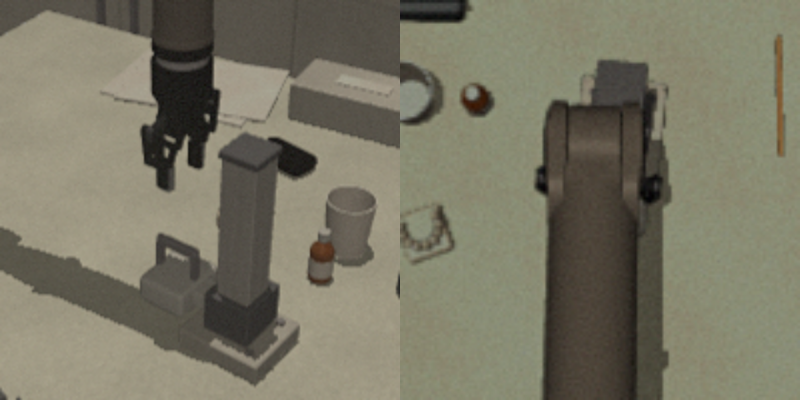

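The left view shows the gripper above and behind the handle bar (fingertips at about (165,185), bar at about (178,248)). That matches the projection, so I'll go down.

Request:
carry_out:
  plan:
    - {"linear":[-0.01,0,0.08],"angular":[0,0,0]}
    - {"linear":[-0.01,0,0.14],"angular":[0,0,0]}
    - {"linear":[-0.01,0,0.197],"angular":[0,0,0]}
    - {"linear":[-0.01,0,0.197],"angular":[0,0,0]}
    - {"linear":[-0.01,0,0.197],"angular":[0,0,0]}
    - {"linear":[-0.01,0,0.197],"angular":[0,0,0]}

```text
clock: 3.57
position: [0.5533, 0.0367, 0.1061]
tcp_rot: [0.001, 0.03, 1.0, 0.0]
force: [0.8, -0.4, 0.2]
opening: 0.697
finger_force: 0.0
```

```bash
python3 to.py .557 .024 .104 1.5008
```

```text
t 3.57 lin [-0.0112 -0.031   0.0051] ang [0.0006 0.0016 0.0067] F [ 0.78 -0.37  0.23] open 0.697 q7 1.54
```

Request:
carry_out:
  plan:
    - {"linear":[-0.01,-0.03,0.003],"angular":[0,0,0.006]}
    - {"linear":[-0.01,-0.03,0.003],"angular":[0,0,0.006]}
    - {"linear":[-0.01,-0.03,0.003],"angular":[0,0,0.006]}
    - {"linear":[-0.01,-0.03,0.003],"angular":[0,0,0.006]}

```text
clock: 3.9
position: [0.5562, 0.0227, 0.1041]
tcp_rot: [0.001, 0.036, 0.999, 0.0]
force: [-0.2, -0.6, -0.7]
opening: 0.699
finger_force: 0.0
```

Request:
carry_out:
  plan:
    - {"linear":[0,0,0],"angular":[0,0,0]}
    - {"linear":[0,0,0],"angular":[0,0,0]}
    - {"linear":[0,0,0],"angular":[0,0,0]}
    - {"linear":[0,0,0],"angular":[0,0,0]}
    - {"linear":[0,0,0],"angular":[0,0,0]}
    - {"linear":[0,0,0],"angular":[0,0,0]}
    - {"linear":[0,0,0],"angular":[0,0,0]}
    - {"linear":[0,0,0],"angular":[0,0,0]}
  fingers: 1
  squeeze: 40

```text
clock: 4.57
position: [0.5556, 0.0233, 0.1033]
tcp_rot: [-0.0, 0.035, 0.999, 0.0]
force: [0.1, 0.3, -1.2]
opening: -0.004
finger_force: 0.0
```

```bash
python3 to.py .557 .024 .104 1.5008
```

```text
t 4.57 lin [-0.0033  0.002  -0.0018] ang [ 0.     -0.     -0.0004] F [ 0.08  0.32 -1.23] open -0.004 q7 1.55
```

The fingers closed on nothing, so I'll look.

```bash
python3 - <<'E'
from h import *
c=capture("scene");o=get_obs()
print(w2px(c,[o["position"]]).round(1))
cv2.imwrite("pics/s6.png",cv2.resize(c["image"][150:270,230:390,::-1],(800,600),interpolation=cv2.INTER_CUBIC))
E
```

```text
[[289.2 216.8]]
```

View pics/s6.png

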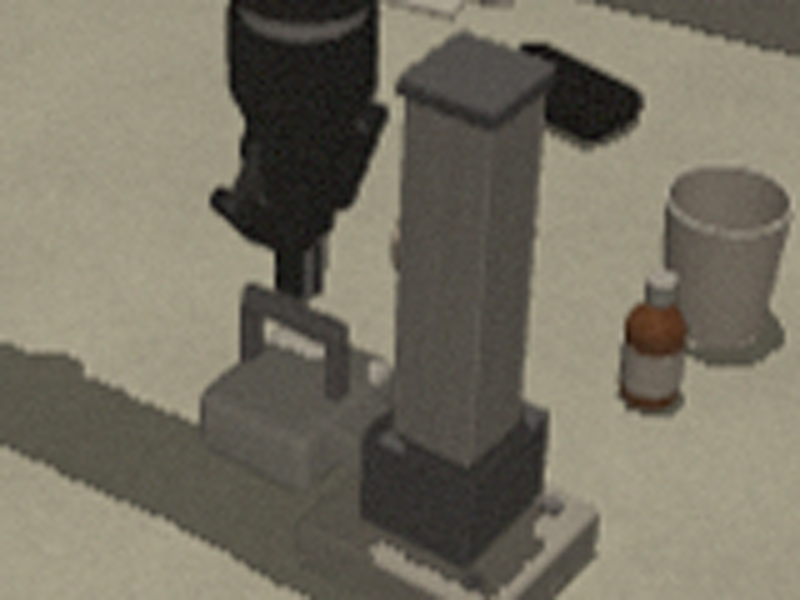

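The fingertips end at about crop (300,295), just above the bar, while the TCP projects about 8 px lower. I'll check the overhang.

```bash
python3 - <<'E'
from h import *
print(finger_overhang() if callable(finger_overhang) else finger_overhang)
c=capture("scene");o=get_obs();p=o["position"]
print(p,w2px(c,[p+[0,0,dz] for dz in(-.008,.0,.011,.03)]).round(1).tolist())
print(px2w(c,(290,209),.095).round(3),px2w(c,(290,209),.122).round(3))
l=outline_of(c,"lamp_handle");
for d in l[:2]: 
    ys,xs=np.nonzero(d["pixels"]);print(d["conf"],xs.min(),xs.max(),ys.min(),ys.max())
E
```

```text
0.008
[0.55562147 0.02330057 0.10330185] [[289.1, 219.1], [289.2, 216.8], [289.2, 213.5], [289.3, 207.8]]
[0.533 0.064 0.095] [0.552 0.033 0.122]
0.89 270 339 206 262
```

```bash
python3 - <<'E'
from h import *
c=capture("scene")
for P in([.228,.5,.202],[.228,.5,.225],[.5488,.0337,.183],[.5488,.0337,.21]): 
    P=np.array(P);print(P,w2px(c,[P]).round(1).tolist())
Y=np.array([.415,.91,0]);print(w2px(c,[np.array([.228,.5,.207])+s*.047*Y for s in(-1,1)]).round(1).tolist())
E
```

```text
[0.228 0.5   0.202] [[281.9, 94.5]]
[0.228 0.5   0.225] [[281.9, 88.3]]
[0.5488 0.0337 0.183 ] [[289.3, 189.7]]
[0.5488 0.0337 0.21  ] [[289.4, 181.1]]
[[270.6, 96.2], [293.0, 90.2]]
```

View pics/s4.png

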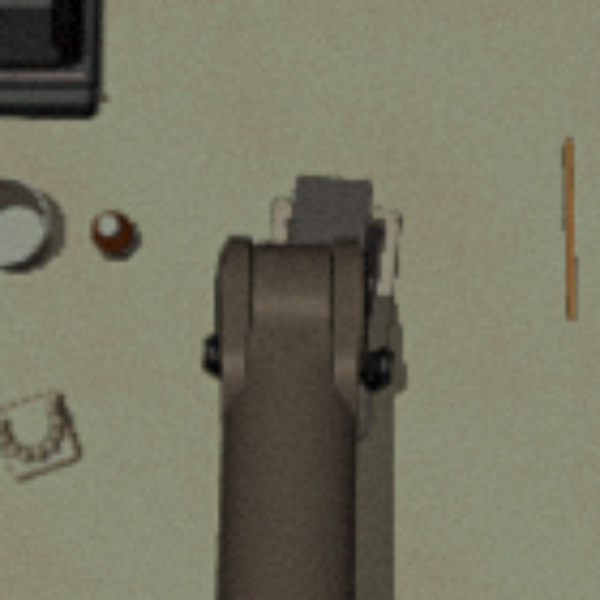

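The robot shows consistently about 28 mm higher in the pictures than its stated tip, and the empty close agrees. I'll open and go down carefully (less than the clearance to the head in either case), then close again.

Request:
carry_out:
  plan:
    - {"linear":[0,0,0],"angular":[0,0,0]}
    - {"linear":[0,0,0],"angular":[0,0,0]}
    - {"linear":[0,0,0],"angular":[0,0,0]}
    - {"linear":[0,0,0],"angular":[0,0,0]}
    - {"linear":[0,0,0],"angular":[0,0,0]}
    - {"linear":[0,0,0],"angular":[0,0,0]}
  fingers: 0.4

```text
clock: 5.27
position: [0.5556, 0.0233, 0.1033]
tcp_rot: [0.0, 0.035, 0.999, 0.0]
force: [0.0, -1.3, -0.7]
opening: 0.599
finger_force: 0.0
```

Request:
carry_out:
  plan:
    - {"linear":[0,0,0.01],"angular":[0,0,0]}
    - {"linear":[0,0,0.02],"angular":[0,0,0]}
    - {"linear":[0,0,0.03],"angular":[0,0,0]}
    - {"linear":[0,0,0.03],"angular":[0,0,0]}
    - {"linear":[0,0,0.03],"angular":[0,0,0]}

```text
clock: 5.68
position: [0.5551, 0.0232, 0.0907]
tcp_rot: [-0.001, 0.035, 0.999, -0.0]
force: [0.6, 0.3, 0.2]
opening: 0.601
finger_force: 0.0
```

Request:
carry_out:
  plan:
    - {"linear":[0,0,0.01],"angular":[0,0,0]}
    - {"linear":[0,0,0.02],"angular":[0,0,0]}
    - {"linear":[0,0,0.02],"angular":[0,0,0]}
    - {"linear":[0,0,0.02],"angular":[0,0,0]}

```text
clock: 6.02
position: [0.5553, 0.0232, 0.0829]
tcp_rot: [-0.0, 0.035, 0.999, -0.0]
force: [0.1, 0.1, -0.5]
opening: 0.601
finger_force: 0.0
```

Request:
carry_out:
  plan:
    - {"linear":[0,0,0],"angular":[0,0,0]}
    - {"linear":[0,0,0],"angular":[0,0,0]}
    - {"linear":[0,0,0],"angular":[0,0,0]}
    - {"linear":[0,0,0],"angular":[0,0,0]}
    - {"linear":[0,0,0],"angular":[0,0,0]}
    - {"linear":[0,0,0],"angular":[0,0,0]}
    - {"linear":[0,0,0],"angular":[0,0,0]}
  fingers: 1
  squeeze: 30

```text
clock: 6.6
position: [0.5558, 0.0232, 0.0836]
tcp_rot: [0.0, 0.036, 0.999, 0.0]
force: [-0.7, -0.3, 2.2]
opening: 0.131
finger_force: 32.4
```

The bar is gripped (opening 0.13, about 11 mm). Now I'll lift 35 mm, then feel upward.

Request:
carry_out:
  plan:
    - {"linear":[0,0,-0.01],"angular":[0,0,0]}
    - {"linear":[0,0,-0.02],"angular":[0,0,0]}
    - {"linear":[0,0,-0.04],"angular":[0,0,0]}
    - {"linear":[0,0,-0.06],"angular":[0,0,0]}
    - {"linear":[0,0,-0.08],"angular":[0,0,0]}
    - {"linear":[0,0,-0.09],"angular":[0,0,0]}
    - {"linear":[0,0,-0.09],"angular":[0,0,0]}
    - {"linear":[0,0,-0.09],"angular":[0,0,0]}

```text
clock: 7.27
position: [0.5558, 0.0233, 0.1204]
tcp_rot: [0.0, 0.035, 0.999, 0.0]
force: [1.2, -0.9, -1.6]
opening: 0.129
finger_force: 32.0
```

Request:
carry_out:
  plan:
    - {"linear":[0,0,-0.006],"angular":[0,0,0]}
    - {"linear":[0,0,-0.0125],"angular":[0,0,0]}
    - {"linear":[0,0,-0.0125],"angular":[0,0,0]}
    - {"linear":[0,0,-0.0125],"angular":[0,0,0]}

```text
clock: 7.6
position: [0.5557, 0.0233, 0.1246]
tcp_rot: [0.0, 0.035, 0.999, 0.0]
force: [1.8, 0.9, -1.6]
opening: 0.127
finger_force: 31.8
```

```bash
python3 to.py .5556 .0233 .0836 1.5008;python3 - <<'E'
from fit import *
c=capture("scene");m=outline_of(c,"lamp_handle")
print(get_obs()["force"],w2px(c,[[.556,.024,.122],[.556,.024,.162]]).round(1).tolist())
cv2.imwrite("pics/s7.png",cv2.resize(c["image"][150:270,230:390,::-1],(800,600),interpolation=cv2.INTER_CUBIC))
E
```

```text
t 7.6 lin [ 0.0004 -0.      0.1025] ang [ 0.0001  0.0002 -0.0005] F [ 1.79  0.91 -1.63] open 0.127 q7 1.55
[ 2.31591099  0.42103886 -2.37058064] [[289.5, 211.1], [289.6, 198.9]]
```

View pics/s7.png

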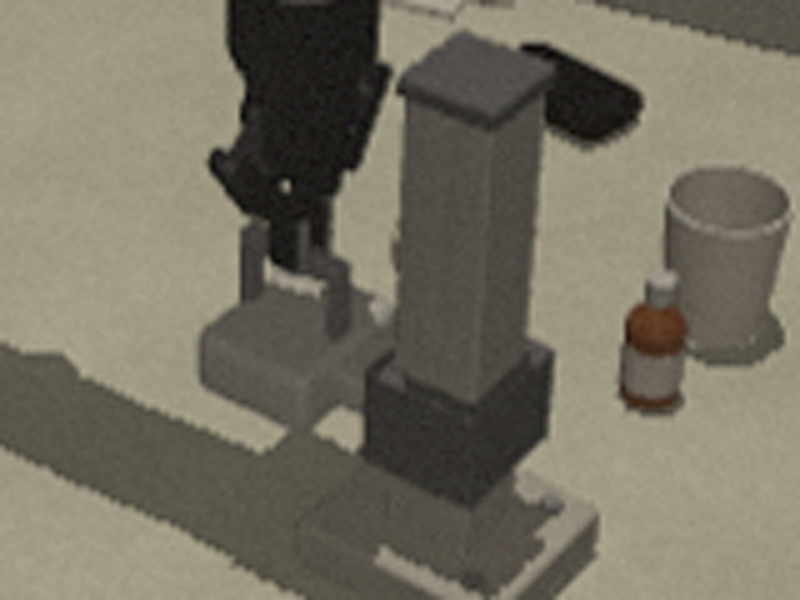

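The lamp is up about 40 mm with the bar held firmly (crop (295,250)). I'll keep feeling in small steps.

Request:
carry_out:
  plan:
    - {"linear":[0,0,-0.005],"angular":[0,0,0]}
    - {"linear":[0,0,-0.01],"angular":[0,0,0]}
    - {"linear":[0,0,-0.01],"angular":[0,0,0]}
    - {"linear":[0,0,-0.01],"angular":[0,0,0]}

```text
clock: 8.03
position: [0.5557, 0.0233, 0.1285]
tcp_rot: [0.0, 0.035, 0.999, 0.0]
force: [3.2, -1.5, -3.8]
opening: 0.128
finger_force: 31.7
```

Request:
carry_out:
  plan:
    - {"linear":[0,0,-0.005],"angular":[0,0,0]}
    - {"linear":[0,0,-0.01],"angular":[0,0,0]}
    - {"linear":[0,0,-0.01],"angular":[0,0,0]}
    - {"linear":[0,0,-0.01],"angular":[0,0,0]}

```text
clock: 8.37
position: [0.5557, 0.0233, 0.1327]
tcp_rot: [0.0, 0.035, 0.999, 0.0]
force: [3.5, 0.5, -3.2]
opening: 0.127
finger_force: 31.8
```

Request:
carry_out:
  plan:
    - {"linear":[0,0,-0.005],"angular":[0,0,0]}
    - {"linear":[0,0,-0.01],"angular":[0,0,0]}
    - {"linear":[0,0,-0.01],"angular":[0,0,0]}
    - {"linear":[0,0,-0.01],"angular":[0,0,0]}

```text
clock: 8.7
position: [0.5557, 0.0233, 0.1368]
tcp_rot: [0.0, 0.035, 0.999, 0.0]
force: [2.4, 0.1, -4.9]
opening: 0.13
finger_force: 31.8
```

Request:
carry_out:
  plan:
    - {"linear":[0,0,-0.005],"angular":[0,0,0]}
    - {"linear":[0,0,-0.01],"angular":[0,0,0]}
    - {"linear":[0,0,-0.01],"angular":[0,0,0]}
    - {"linear":[0,0,-0.01],"angular":[0,0,0]}

```text
clock: 9.03
position: [0.5557, 0.0232, 0.1407]
tcp_rot: [0.0, 0.035, 0.999, 0.0]
force: [3.4, 1.4, -3.1]
opening: 0.126
finger_force: 31.8
```

Request:
carry_out:
  plan:
    - {"linear":[0,0,-0.005],"angular":[0,0,0]}
    - {"linear":[0,0,-0.01],"angular":[0,0,0]}
    - {"linear":[0,0,-0.01],"angular":[0,0,0]}
    - {"linear":[0,0,-0.01],"angular":[0,0,0]}

```text
clock: 9.37
position: [0.5557, 0.0233, 0.145]
tcp_rot: [0.0, 0.035, 0.999, 0.0]
force: [2.5, 0.6, -2.0]
opening: 0.125
finger_force: 32.0
```

Request:
carry_out:
  plan:
    - {"linear":[0,0,-0.005],"angular":[0,0,0]}
    - {"linear":[0,0,-0.01],"angular":[0,0,0]}
    - {"linear":[0,0,-0.01],"angular":[0,0,0]}
    - {"linear":[0,0,-0.01],"angular":[0,0,0]}

```text
clock: 9.7
position: [0.5557, 0.0233, 0.1486]
tcp_rot: [0.0, 0.035, 0.999, 0.0]
force: [3.0, 0.5, -3.1]
opening: 0.128
finger_force: 31.8
```

Request:
carry_out:
  plan:
    - {"linear":[0,0,-0.005],"angular":[0,0,0]}
    - {"linear":[0,0,-0.01],"angular":[0,0,0]}
    - {"linear":[0,0,-0.01],"angular":[0,0,0]}
    - {"linear":[0,0,-0.01],"angular":[0,0,0]}

```text
clock: 10.03
position: [0.5557, 0.0233, 0.1526]
tcp_rot: [0.0, 0.035, 0.999, 0.0]
force: [3.6, 0.5, -3.3]
opening: 0.13
finger_force: 31.8
```

Request:
carry_out:
  plan:
    - {"linear":[0,0,-0.005],"angular":[0,0,0]}
    - {"linear":[0,0,-0.01],"angular":[0,0,0]}
    - {"linear":[0,0,-0.01],"angular":[0,0,0]}
    - {"linear":[0,0,-0.01],"angular":[0,0,0]}

```text
clock: 10.37
position: [0.5557, 0.0232, 0.1564]
tcp_rot: [0.0, 0.035, 0.999, 0.0]
force: [5.3, 0.7, -4.4]
opening: 0.132
finger_force: 31.6
```

Request:
carry_out:
  plan:
    - {"linear":[0,0,-0.005],"angular":[0,0,0]}
    - {"linear":[0,0,-0.01],"angular":[0,0,0]}
    - {"linear":[0,0,-0.01],"angular":[0,0,0]}
    - {"linear":[0,0,-0.01],"angular":[0,0,0]}

```text
clock: 10.7
position: [0.5557, 0.0233, 0.1591]
tcp_rot: [-0.0, 0.035, 0.999, -0.0]
force: [6.6, 0.7, -10.0]
opening: 0.131
finger_force: 31.0
```

```bash
python3 - <<'E'
from h import *
F=[]
for i in range(5):
    c=capture("scene");F.append(get_obs()["force"])
print(np.mean(F,0).round(2),get_obs()["position"])
l=outline_of(c,"lamp_handle")
for d in l[:2]: 
    ys,xs=np.nonzero(d["pixels"]);print(d["conf"],xs.min(),xs.max(),ys.min(),ys.max())
E
```

```text
[  6.19   0.29 -10.08] [0.55570637 0.0232388  0.15911885]
```

The force jumped from about -4 to -10 N, so that is the buffer, pressed about 3 mm. Now down about 14 mm onto the ledge.

Request:
carry_out:
  plan:
    - {"linear":[0,0,0.01],"angular":[0,0,0]}
    - {"linear":[0,0,0.02],"angular":[0,0,0]}
    - {"linear":[0,0,0.028],"angular":[0,0,0]}
    - {"linear":[0,0,0.032],"angular":[0,0,0]}
    - {"linear":[0,0,0.036],"angular":[0,0,0]}
    - {"linear":[0,0,0.036],"angular":[0,0,0]}
    - {"linear":[0,0,0.036],"angular":[0,0,0]}

```text
clock: 11.58
position: [0.5557, 0.0232, 0.146]
tcp_rot: [0.0, 0.035, 0.999, 0.0]
force: [4.3, 1.1, -3.8]
opening: 0.127
finger_force: 31.8
```

```bash
python3 - <<'E'
from h import *
F=[]
for i in range(4):
    c=capture("scene");F.append(get_obs()["force"])
print(np.mean(F,0).round(2),get_obs()["position"])
cv2.imwrite("pics/s8.png",cv2.resize(c["image"][150:270,230:390,::-1],(800,600),interpolation=cv2.INTER_CUBIC))
E
```

```text
[ 4.6  -0.09 -3.54] [0.55570416 0.02326519 0.14600529]
```

Request:
carry_out:
  plan:
    - {"linear":[0,0,0.004],"angular":[0,0,0]}
    - {"linear":[0,0,0.006],"angular":[0,0,0]}
    - {"linear":[0,0,0.006],"angular":[0,0,0]}
    - {"linear":[0,0,0.006],"angular":[0,0,0]}

```text
clock: 12.12
position: [0.5557, 0.0233, 0.1454]
tcp_rot: [0.0, 0.035, 0.999, 0.0]
force: [0.1, 1.1, 5.2]
opening: 0.128
finger_force: 32.8
```

The ledge is holding the lamp (+5 N when pushing down). Now release and retreat upward.

Request:
carry_out:
  plan:
    - {"linear":[0,0,-0.003],"angular":[0,0,0]}
    - {"linear":[0,0,-0.003],"angular":[0,0,0]}
    - {"linear":[0,0,-0.003],"angular":[0,0,0]}
    - {"linear":[0,0,-0.003],"angular":[0,0,0]}
    - {"linear":[0,0,-0.003],"angular":[0,0,0]}
    - {"linear":[0,0,-0.003],"angular":[0,0,0]}
  fingers: 0.4

```text
clock: 12.62
position: [0.5552, 0.0232, 0.1444]
tcp_rot: [-0.001, 0.035, 0.999, -0.0]
force: [-0.4, 0.6, -0.4]
opening: 0.598
finger_force: 0.0
```

Request:
carry_out:
  plan:
    - {"linear":[0,0,-0.1],"angular":[0,0,0]}
    - {"linear":[0,0,-0.2],"angular":[0,0,0]}
    - {"linear":[0,0,-0.2],"angular":[0,0,0]}
    - {"linear":[0,0,-0.2],"angular":[0,0,0]}

```text
clock: 12.95
position: [0.5577, 0.023, 0.2277]
tcp_rot: [0.003, 0.035, 0.999, 0.0]
force: [-0.5, -0.2, -1.5]
opening: 0.598
finger_force: 0.0
```

```bash
python3 - <<'E'
from fit import *
c=capture("scene")
cv2.imwrite("pics/s9.png",cv2.resize(c["image"][150:270,230:390,::-1],(800,600),interpolation=cv2.INTER_CUBIC))
m=getmask(c,"stand",np.array([.6,.1]),0)
for l in(0,.06): print(l, None if m is None else fit([(c,m)],stand(l),[.56,.023,-.07]))
E
python3 to.py .48 -.27 .2 1.21
```

```text
0 (array([ 0.56300419,  0.06247701, -0.42056447]), np.float64(0.24087238311767578))
0.06 (array([ 0.5589835 ,  0.0301029 , -0.13320805]), np.float64(0.09435248374938965))
t 13.05 lin [ 0.1355 -0.7447  0.0603] ang [-1.000e-04 -8.000e-04  1.935e-01] F [ 0.24 -0.08 -1.33] open 0.602 q7 1.52
```

View pics/s9.png

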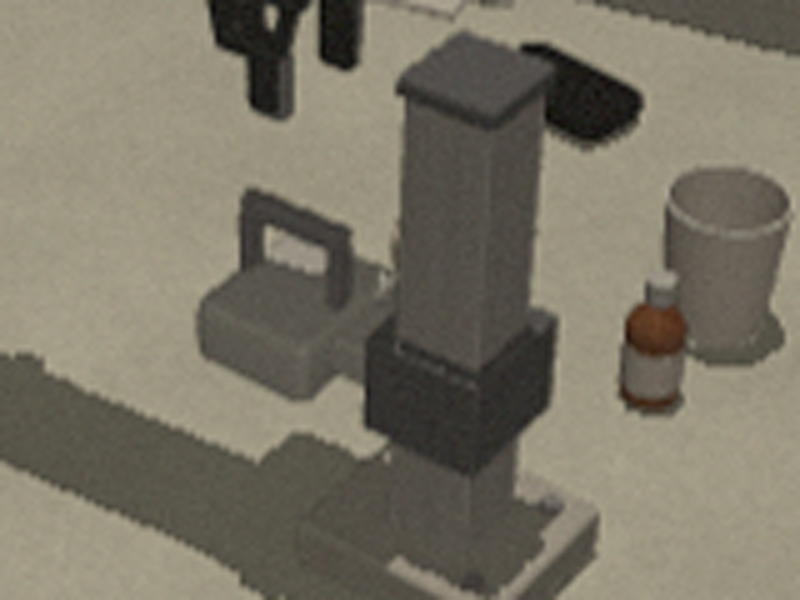

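The lamp stays up by itself: its head at crop (290,330) is clear of the foot and the pawl tail shows. Now to the tray knob.

Request:
carry_out:
  plan:
    - {"linear":[0.14,-0.747,0.06],"angular":[0,0,0.188]}
    - {"linear":[0.14,-0.747,0.06],"angular":[0,0,0.188]}
    - {"linear":[0.14,-0.747,0.06],"angular":[0,0,0.188]}
    - {"linear":[0.14,-0.747,0.06],"angular":[0,0,0.188]}
    - {"linear":[0.14,-0.747,0.06],"angular":[0,0,0.188]}
    - {"linear":[0.14,-0.747,0.06],"angular":[0,0,0.188]}
    - {"linear":[0.14,-0.747,0.06],"angular":[0,0,0.188]}
    - {"linear":[0.14,-0.747,0.06],"angular":[0,0,0.188]}
    - {"linear":[0.14,-0.747,0.06],"angular":[0,0,0.188]}
    - {"linear":[0.14,-0.747,0.06],"angular":[0,0,0.188]}
  fingers: 0.4

```text
clock: 13.88
position: [0.4771, -0.271, 0.1989]
tcp_rot: [-0.002, 0.177, 0.984, 0.001]
force: [0.0, 1.3, 0.3]
opening: 0.598
finger_force: 0.0
```

```bash
python3 to.py .478 -.271 .04 1.22
```

```text
t 13.88 lin [-0.0035  0.0005  0.3972] ang [ 0.0005 -0.0025 -0.0032] F [0.04 1.31 0.3 ] open 0.598 q7 1.86
```

Request:
carry_out:
  plan:
    - {"linear":[0,0,0.1],"angular":[0,0,0]}
    - {"linear":[0,0,0.2],"angular":[0,0,0]}
    - {"linear":[0,0,0.3],"angular":[0,0,0]}
    - {"linear":[0,0,0.36],"angular":[0,0,0]}
    - {"linear":[0,0,0.397],"angular":[0,0,0]}
    - {"linear":[0,0,0.397],"angular":[0,0,0]}
    - {"linear":[0,0,0.397],"angular":[0,0,0]}

```text
clock: 14.47
position: [0.4787, -0.2681, 0.0407]
tcp_rot: [-0.001, 0.174, 0.985, 0.001]
force: [0.6, -0.0, 0.8]
opening: 0.602
finger_force: 0.0
```

```bash
python3 to.py .478 -.271 -.002 1.22; python3 - <<'E'
from h import *
c=capture("scene");print(w2px(c,[get_obs()["position"],[.478,-.271,.05]]).round(1))
cv2.imwrite("pics/s10.png",cv2.resize(c["image"][250:370,140:300,::-1],(800,600),interpolation=cv2.INTER_CUBIC))
E
```

```text
t 14.47 lin [-0.0012 -0.0076  0.1068] ang [ 0.001  -0.0021  0.0008] F [ 0.61 -0.04  0.83] open 0.602 q7 1.94
[[199.  288. ]
 [197.8 285.9]]
```

View pics/s10.png

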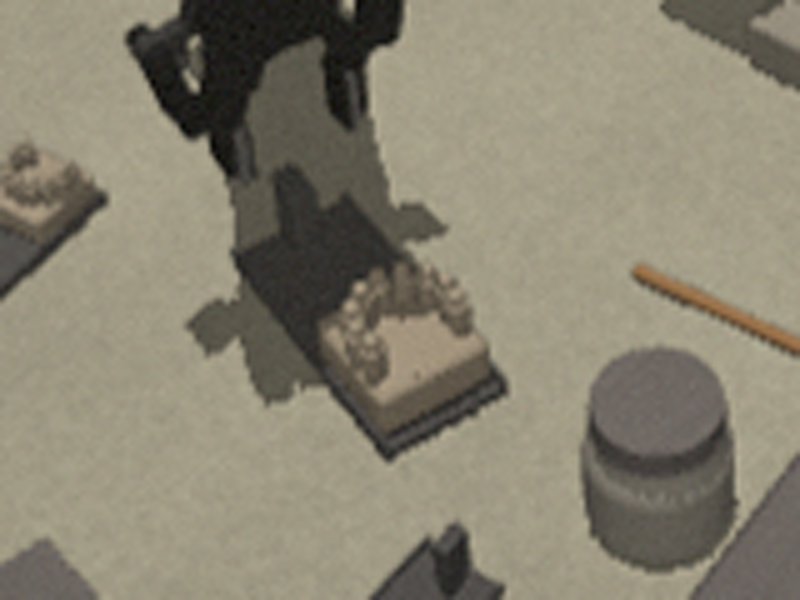

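The open fingertips straddle the knob (mid at about crop (292,150), knob top (293,170)), again about 25 mm higher than stated. Go down and grip.

Request:
carry_out:
  plan:
    - {"linear":[0,-0.007,0.03],"angular":[0,0,0]}
    - {"linear":[0,-0.007,0.06],"angular":[0,0,0]}
    - {"linear":[0,-0.007,0.085],"angular":[0,0,0]}
    - {"linear":[0,-0.007,0.1],"angular":[0,0,0]}
    - {"linear":[0,-0.007,0.1],"angular":[0,0,0]}
    - {"linear":[0,-0.007,0.1],"angular":[0,0,0]}

```text
clock: 15.02
position: [0.4772, -0.2732, 0.0013]
tcp_rot: [-0.001, 0.176, 0.984, 0.0]
force: [-0.3, 1.0, 0.8]
opening: 0.597
finger_force: 0.0
```

Request:
carry_out:
  plan:
    - {"linear":[0,0,0],"angular":[0,0,0]}
    - {"linear":[0,0,0],"angular":[0,0,0]}
    - {"linear":[0,0,0],"angular":[0,0,0]}
    - {"linear":[0,0,0],"angular":[0,0,0]}
    - {"linear":[0,0,0],"angular":[0,0,0]}
    - {"linear":[0,0,0],"angular":[0,0,0]}
    - {"linear":[0,0,0],"angular":[0,0,0]}
  fingers: 1
  squeeze: 40

```text
clock: 15.6
position: [0.4784, -0.2735, 0.0026]
tcp_rot: [0.001, 0.175, 0.985, 0.0]
force: [-0.3, 1.7, 4.6]
opening: 0.156
finger_force: 40.0
```

```bash
python3 - <<'E'
from fit import *
c=capture("scene");m=getmask(c,"tray",np.array([.55,-.3]))
if m is not None: print(fit([(c,m)],TRAY,[.535,-.292,-.35]))
E
python3 to.py .478 -.271 0 1.22
```

```text
(array([ 0.53611374, -0.29327931, -0.35922872]), np.float64(0.12752342224121094))
t 15.7 lin [0.0031 0.0055 0.0065] ang [ 0.0003  0.0009 -0.0012] F [-0.17  1.36  5.55] open 0.154 q7 1.97
```

Request:
carry_out:
  plan:
    - {"linear":[0.02,0.03,-0.003],"angular":[0,0,-0.009]}
    - {"linear":[0.04,0.065,-0.003],"angular":[0,0,-0.018]}
    - {"linear":[0.065,0.1,-0.003],"angular":[0,0,-0.028]}
    - {"linear":[0.085,0.135,-0.003],"angular":[0,0,-0.038]}
    - {"linear":[0.105,0.17,-0.003],"angular":[0,0,-0.047]}
    - {"linear":[0.125,0.2,-0.003],"angular":[0,0,-0.057]}
    - {"linear":[0.145,0.235,-0.003],"angular":[0,0,-0.066]}
    - {"linear":[0.165,0.265,-0.003],"angular":[0,0,-0.075]}
    - {"linear":[0.185,0.3,-0.003],"angular":[0,0,-0.085]}
    - {"linear":[0.205,0.33,-0.003],"angular":[0,0,-0.094]}

```text
clock: 16.53
position: [0.4456, -0.1208, 0.0027]
tcp_rot: [-0.0, 0.105, 0.994, -0.0]
force: [0.2, -0.8, -1.1]
opening: 0.149
finger_force: 39.2
```

```bash
python3 to.py .415 .033 .001 1.5008
```

```text
t 16.53 lin [0.1555 0.3598 0.0041] ang [-0.0004 -0.0003 -0.0942] F [ 0.2  -0.85 -1.13] open 0.149 q7 1.8
```

Request:
carry_out:
  plan:
    - {"linear":[0.016,0.037,0],"angular":[0,0,-0.01]}
    - {"linear":[0.033,0.075,0],"angular":[0,0,-0.02]}
    - {"linear":[0.05,0.115,0],"angular":[0,0,-0.031]}
    - {"linear":[0.067,0.155,0],"angular":[0,0,-0.042]}
    - {"linear":[0.085,0.195,0],"angular":[0,0,-0.053]}
    - {"linear":[0.105,0.24,0],"angular":[0,0,-0.064]}
    - {"linear":[0.12,0.28,0],"angular":[0,0,-0.075]}
    - {"linear":[0.14,0.32,0],"angular":[0,0,-0.085]}
    - {"linear":[0.152,0.35,0],"angular":[0,0,-0.093]}
    - {"linear":[0.152,0.35,0],"angular":[0,0,-0.093]}

```text
clock: 17.37
position: [0.4148, 0.0315, 0.0026]
tcp_rot: [-0.001, 0.033, 0.999, 0.001]
force: [-0.7, 1.9, -0.7]
opening: 0.152
finger_force: 39.6
```

```bash
python3 to.py .45 .0305 .002 1.5008; python3 - <<'E'
from fit import *
for n in("scene","top"):
    c=capture(n);m=getmask(c,"tray",np.array([.49,.03]))
    if m is not None: print(n,fit([(c,m)],TRAY,[.477,.03,-.07]))
E
```

```text
t 17.37 lin [-0.088   0.0033  0.0014] ang [ 0.0009 -0.0016  0.0024] F [-0.72  1.92 -0.7 ] open 0.152 q7 1.54
scene (array([ 0.47602738,  0.03020771, -0.09282996]), np.float64(0.2698715329170227))
top (array([ 0.48371091,  0.02607553, -0.06285849]), np.float64(0.7255128622055054))
```

Request:
carry_out:
  plan:
    - {"linear":[-0.02,0.0,0],"angular":[0,0,0]}
    - {"linear":[-0.04,0.001,0],"angular":[0,0,0]}
    - {"linear":[-0.06,0.002,0],"angular":[0,0,0]}
    - {"linear":[-0.08,0.003,0],"angular":[0,0,0]}
    - {"linear":[-0.09,0.003,0],"angular":[0,0,0]}
    - {"linear":[-0.09,0.003,0],"angular":[0,0,0]}

```text
clock: 18.07
position: [0.4542, 0.0265, 0.0031]
tcp_rot: [0.001, 0.036, 0.999, -0.0]
force: [0.9, 0.3, -3.0]
opening: 0.15
finger_force: 39.1
```

Request:
carry_out:
  plan:
    - {"linear":[-0.005,0,0],"angular":[0,0,0]}
    - {"linear":[-0.01,0,0],"angular":[0,0,0]}
    - {"linear":[-0.01,0,0],"angular":[0,0,0]}
    - {"linear":[-0.01,0,0],"angular":[0,0,0]}

```text
clock: 18.4
position: [0.4565, 0.0267, 0.0031]
tcp_rot: [0.0, 0.036, 0.999, -0.0]
force: [0.1, 1.3, -2.3]
opening: 0.153
finger_force: 39.1
```

Request:
carry_out:
  plan:
    - {"linear":[-0.003,0.006,0],"angular":[0,0,0]}
    - {"linear":[-0.006,0.008,0],"angular":[0,0,0]}
    - {"linear":[-0.008,0.008,0],"angular":[0,0,0]}
    - {"linear":[-0.008,0.008,0],"angular":[0,0,0]}

```text
clock: 18.73
position: [0.4589, 0.0301, 0.0029]
tcp_rot: [-0.001, 0.036, 0.999, 0.0]
force: [-2.6, 1.3, -0.4]
opening: 0.146
finger_force: 39.4
```

Request:
carry_out:
  plan:
    - {"linear":[-0.004,0,0],"angular":[0,0,0]}
    - {"linear":[-0.008,0,0],"angular":[0,0,0]}
    - {"linear":[-0.008,0,0],"angular":[0,0,0]}
    - {"linear":[-0.008,0,0],"angular":[0,0,0]}

```text
clock: 19.07
position: [0.4585, 0.0301, 0.0025]
tcp_rot: [-0.004, 0.036, 0.999, 0.0]
force: [-9.7, 1.0, 5.6]
opening: 0.154
finger_force: 40.1
```

The foot is met (-9.7 N at x = 0.459). Relax the push, release and go straight up.

Request:
carry_out:
  plan:
    - {"linear":[0.006,0,0],"angular":[0,0,0]}
    - {"linear":[0.008,0,0],"angular":[0,0,0]}
    - {"linear":[0.008,0,0],"angular":[0,0,0]}
    - {"linear":[0.008,0,0],"angular":[0,0,0]}

```text
clock: 19.4
position: [0.4588, 0.03, 0.0029]
tcp_rot: [-0.001, 0.036, 0.999, 0.0]
force: [-4.6, 1.5, -0.1]
opening: 0.153
finger_force: 39.4
```

Request:
carry_out:
  plan:
    - {"linear":[0,0,0],"angular":[0,0,0]}
    - {"linear":[0,0,0],"angular":[0,0,0]}
    - {"linear":[0,0,0],"angular":[0,0,0]}
    - {"linear":[0,0,0],"angular":[0,0,0]}
    - {"linear":[0,0,0],"angular":[0,0,0]}
    - {"linear":[0,0,0],"angular":[0,0,0]}
  fingers: 0.4

```text
clock: 19.9
position: [0.4603, 0.0295, 0.0033]
tcp_rot: [0.001, 0.036, 0.999, 0.0]
force: [0.0, 0.2, 0.2]
opening: 0.601
finger_force: 0.0
```

Request:
carry_out:
  plan:
    - {"linear":[0,0,-0.05],"angular":[0,0,0]}
    - {"linear":[0,0,-0.12],"angular":[0,0,0]}
    - {"linear":[0.05,0,-0.22],"angular":[0,0,0]}
    - {"linear":[0.1,0,-0.32],"angular":[0,0,0]}
    - {"linear":[0.15,0,-0.4],"angular":[0,0,0]}
    - {"linear":[0.15,0,-0.4],"angular":[0,0,0]}
    - {"linear":[0.15,0,-0.4],"angular":[0,0,0]}

```text
clock: 20.48
position: [0.4013, 0.0346, 0.1656]
tcp_rot: [0.003, 0.036, 0.999, 0.001]
force: [0.5, 0.2, 0.1]
opening: 0.602
finger_force: 0.0
```

```bash
python3 - <<'E'
from fit import *
c=capture("scene");m=getmask(c,"tray",np.array([.53,.03]))
if m is not None: print(fit([(c,m)],TRAY,[.522,.027,-.07]))
cv2.imwrite("pics/s11.png",cv2.resize(c["image"][150:270,230:390,::-1],(800,600),interpolation=cv2.INTER_CUBIC))
E
```

```text
(array([ 0.51621711,  0.02988982, -0.05515801]), np.float64(0.23017334938049316))
```

View pics/s11.png

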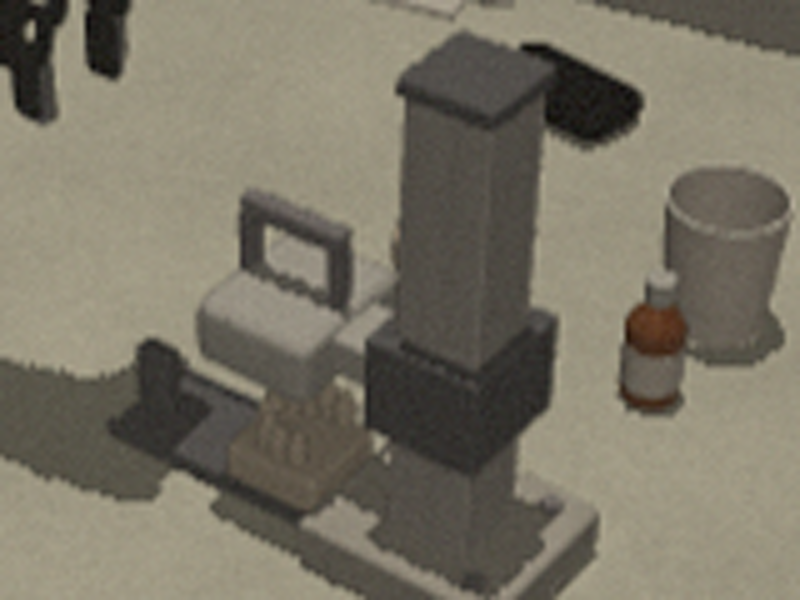

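The lamp is up and the tray's jaw end is against the foot near crop (305–380, 515–455). I'll check the lateral centring numerically against the picture.

```bash
python3 - <<'E'
from fit import *
c=capture("scene")
cr=lambda P,p:((w2px(c,tf(np.array(P,float),p))-[230,150]+.5)*5).round().tolist()
sp=[.5595,.023,-.07]
print("foot front R/L top",cr([[.037,-.055,.03],[.037,.055,.03],[.15,-.055,.03],[.15,-.055,0]],sp))
print("tray rear R rim, front R, jaw rear R base/front R base, knobtop",cr([[.037,-.033,.012],[-.113,-.033,.012],[.031,-.03,.012],[-.031,-.03,.012],[-.1,0,.05]],sp))
print("column top FR/BR/BL",cr([[.075,-.025,.308],[.125,-.025,.308],[.125,.025,.308]],sp))
E
```

```text
foot front R/L top [[299.0, 523.0], [413.0, 418.0], [478.0, 612.0], [475.0, 654.0]]
tray rear R rim, front R, jaw rear R base/front R base, knobtop [[322.0, 526.0], [109.0, 422.0], [316.0, 519.0], [226.0, 475.0], [161.0, 349.0]]
column top FR/BR/BL [[408.0, 76.0], [499.0, 110.0], [556.0, 64.0]]
```

The overlay matches the picture to about 1 px: knob top (161,349), tray corner (109,422), foot corner (299,523). Handing in.

```bash
python3 -c "
from bench import *
print(sign_off())"
```

```text
the job is handed in; nothing more can be done
None
```

The job is handed in at about 21 s, but no verdict came back: the lamp rests in its notch about 60 mm up, and the tray is square against the foot with its jaw under the lens (within about 5 mm by the last picture), released.

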